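# Drive the plug out of a sensor housing with the drift rod

## Task

Take the thin drift rod out of its cradle without letting it roll off, and use it to push the plug from the open mouth of the clamped sensor housing right through and completely out into the trough on the other side. Then lay the drift rod back in the cradle saddles it came from. Leave the thick roller, the spray bottle, the jar and the wrench where they are.

Things in the scene. Friction and masses are not known exactly. Their poses are not given: they have to be found in the camera images.
- drift: Drift rod: plain solid steel rod, 16 mm diameter, 200 mm long, about 0.3 kg. Origin at its middle, on its axis; its own y axis runs along the rod (it may roll about y, and both ends are alike). It lies level and loose in one of the two stations of the cradle, its middle within 15 mm of the cradle's centre plane.
- cradle: Fixed cradle for round stock: grey plate 190 x 170 mm, 10 mm thick, with four white plastic saddles. Origin under the plate's centre, z up. Stock lies along its y axis in two stations, at x = -50 and +50 mm. Each has two saddles, 14 mm thick, 40 mm wide, centred at y = -60 and +60 mm, only the plate between them. One station holds the drift, the other the thick roller; which varies.
- station_a (a point): Station at the cradle's x = -50 mm: the point midway between its two saddles, 50 mm above the bench, where the axis of a drift at rest lies; axes as the cradle's. Each saddle is a shallow V: flanks rise 30 degrees from level, root 41 mm and lips about 52 mm above the bench, so a sideways shove rolls the stock out.
- station_b (a point): The same for the other station, at the cradle's x = +50 mm.
- roller: Thick steel roller, a bystander: 30 mm diameter, 150 mm long (12 mm stub ends, 166 mm overall), too thick for the bore; lies in the other station of the cradle with its axis 58 mm above the bench. Origin at its middle, y along its axis.
- fixture: Fixed clamp fixture: base plate 110 (x) by 220 mm (y), on it a blue sensor housing with steel flanges (52 mm diameter, 60 mm long, y = -30 to +30 mm), its bore level along y, 100 mm above the bench, top at 126 mm. Clamp ears reach x = +-37 mm, 90 mm high. The mouth is at y = +30 mm; at -y an open aluminium trough, y = -32 to -147 mm, takes the plug. Origin on the bench under the housing's middle.
- mouth (a point): Centre of the bore's open mouth, on the face of the housing into which the drift goes; axes as the fixture's: y points out of the mouth along the bore, so pushing goes along -y. Bore 28 mm diameter, 60 mm long, straight through.
- plug (a joint): Travel of the aluminium plug (27 mm diameter, 40 mm long, solid, tight in the bore) towards the trough, in m: at 0 its back face is 10 mm inside the mouth; it starts between 0 and 0.012; from 0.050 on it is completely out of the bore; it stops at 0.085. It slides only along the bore, stays where left, and takes about 7 N to move slowly.
- plug_back (a point): Centre of the plug's back face, the face that the drift pushes on; axes as the fixture's.
- spray: Spray bottle, a bystander: 72 mm diameter, about 200 mm tall, upright on the bench. Origin at the centre of its base.
- jar: Small closed jar, a bystander: 54 mm diameter, 50 mm tall, upright on the bench. Origin at the centre of its base.
- wrench: Wrench, a bystander: 150 mm long, lying flat on the bench beyond the work.
Things that resemble listed ones, but are neither listed nor needed, are in the scene too. Leave any pink or turquoise look-alike of the drift alone.

How it is judged:
By the outcome, as a careful person would: the job done as asked, in the order asked, and still so for the second after the job is handed in, with the robot touching nothing.
It also fails if it takes over 51 s, if anything falls off the work surface, if the arm or the gripper's body presses on something with over 40 N, if the wrist force passes 120 N, or if a joint passes its speed limit or range.

## Robot

A 6-joint arm with a two-finger parallel gripper is mounted at the origin on the work surface. World frame = base frame: x ahead of the robot, y to its left, z up, the work surface at z = 0. Lengths are in m, angles in rad, forces in N, time in s.
With the tool pointing down it reaches from about 0.4 to 0.925 m from the base axis. Payload 12.5 kg.
Tool frame: the origin (TCP) lies midway between the tips of the shut fingers; the grasp point (between the pads) lies 19 mm behind it (manip.grip_point_offset is the distance from the TCP to the grasp point, in m); z points along the fingers, y is the line along which they close (so a half turn about z gives the same grasp; the last joint's range is limited). The gripper opens to 95 mm and grips with 3 to 60 N. Pads are 20 mm wide; open, the fingers measure 119 mm over their backs; the gripper's body (75 mm by 180 mm) begins 59 mm behind the grasp point.
Start: joints at [1.106, 0.491, 1.559, -0, 1.092, -0.106], TCP at [0.219, 0.585, 0.184] pointing down, gripper open.
Joint ranges: [-3.1, 3.1], [-0.84, 2.19], [0.05, 2.79], [-1.13, 4.28], [0.06, 2.93], [-2.69, 2.69]. Speed limits (rad/s): [2.22, 2.22, 2.79, 3.14, 3.14, 3.14].

## Interface

Orientations are given as a 3x3 rotation matrix whose columns are the frame's x, y, z axes.
In Python, from cell import manip gives the robot as it stands.
- The arm moves only by the tool arm_command, never from a script. Its argument "deltas" is a list that holds one entry, the list of rows, each a list of 7 numbers: the turn, a rotation vector about the tool's x, y, z in degrees, then the shift along the tool's x, y, z in cm, then the finger opening in cm, from 0 to 9.51. A call has 1 to 20 rows; each row shifts and turns the commanded pose from where the row before left it, along the tool's axes as they then stand; what a row does not reach is not made up. A row lasts 1/10 s, in which the tool goes at most 50 mm and 8.59 degrees, less where a joint would pass 70% of its speed; a pose out of reach is approached as far as the arm can. A call with a gripper value outside its range is refused whole. The fingers move at their own pace and stop on an object; the grip force is fixed at half the most. Time passes only in rows, so rows that do not move let the fingers close. It gives the time, the measured TCP pose, the force, the opening and the grip force at its end, in the units of the state.
- manip.observe(): the state, without advancing time (a new reading comes with each control period).
- manip.camera(name): name is "side" or "top"; returns a dict with "color" (384x512x3 uint8, blue, green, red), "camera_matrix" (3x3 intrinsics, pixels), "k1" (the pictures are not rectified: a ray, as slopes to the right and down, at radius r is drawn at 1 + k1 r^2 times it, then the intrinsics apply), "R" (3x3) and "t" (3): a world point X has camera coordinates R X + t. Camera axes: x right, y down, z forward; pixel columns grow to the right and rows downward; lengths in m; the calibration is good to about 2 mm. A picture is of the moment at which its call begins. There is no depth.
- manip.sign_off(): hands the job in; it is judged then, once.
The state is a dict: "time_s": time; "joint_pos": joint angles; "joint_vel": joint speeds; "tau": joint torques, N m; "ee_pos": TCP position; "ee_rot": TCP orientation; "force": force on the tool from outside, world axes, zero at the start; "torque": the same for the moment, N m; "finger_gap": finger opening in m; "finger_force": force on a finger pad.
Only numpy, scipy, OpenCV 4.12 (cv2) and the standard library are available. Lean on these libraries where they do the work, as an engineer would, in place of code of your own. Each camera call takes 0.05 s, during which the arm holds its last target. There are 200 camera calls.

## Working session

There is one attempt and no reset: what is moved stays moved. The work goes in short steps, Python scripts to look and compute and a tool call to move; the robot and the scene stay as the last step left them, time stands still between calls to the robot, and variables do not carry over. Pictures are saved under pics/ and viewed, at most 10 in all, crops included, and the job is handed in when it is done.

Besides the shell and the picture viewer there is one more tool, called as name([rows], argument=value, ...), one row to a line, values as JSON. arm_command: Moves the arm, as the interface text tells. Its arguments: {"type":"object","properties":{"deltas":{"type":"array"}},"required":["deltas"]}

```bash
mkdir -p pics; cat > h.py <<'E'
import numpy as np, cv2
from cell import manip
def ray(c,u,v):
    K=c["camera_matrix"];d=np.array([(u-K[0,2])/K[0,0],(v-K[1,2])/K[1,1]]);s=d.copy()
    for _ in range(20): s=d/(1+c["k1"]*(s@s))
    R=np.array(c["R"]);return -R.T@np.array(c["t"]), R.T@np.array([s[0],s[1],1])
def onz(c,u,v,z):
    o,d=ray(c,u,v);return o+d*(z-o[2])/d[2]
def proj(c,X):
    p=np.array(c["R"])@np.array(X)+np.array(c["t"]);s=p[:2]/p[2];s=s*(1+c["k1"]*(s@s));K=c["camera_matrix"]
    return np.array([K[0,0]*s[0]+K[0,2],K[1,1]*s[1]+K[1,2]])
E
python3 - <<'E'
from h import *
for n in("top","side"):
    c=manip.camera(n);cv2.imwrite(f"pics/{n}0.png",c["color"])
    print(n,c["camera_matrix"],c["k1"],-np.array(c["R"]).T@c["t"],np.array(c["R"]).round(3).tolist())
s=manip.observe();print(s["ee_pos"],s["ee_rot"],s["finger_gap"],s["time_s"])
E
```

```text
top [[356.43762286   0.         259.06230979]
 [  0.         356.43762286 194.61732473]
 [  0.           0.           1.        ]] -0.0656370299353271 [0.43207897 0.10789414 1.05044251] [[-0.026, -1.0, 0.002], [-0.995, 0.026, -0.095], [0.094, -0.004, -0.996]]
side [[458.04380716   0.         247.20876735]
 [  0.         458.04380716 185.91306079]
 [  0.           0.           1.        ]] -0.03867530853781681 [ 0.12185483 -0.65010604  0.96909432] [[0.893, -0.45, 0.009], [-0.321, -0.65, -0.689], [0.316, 0.613, -0.725]]
[0.2193276  0.58500699 0.18362139] [[-9.36334771e-01  3.51108267e-01 -4.26652155e-04]
 [ 3.51108513e-01  9.36334369e-01 -8.72866613e-04]
 [ 9.30183929e-05 -9.67096564e-04 -9.99999528e-01]] 0.09508911427010056 0.1
```

View pics/top0.png

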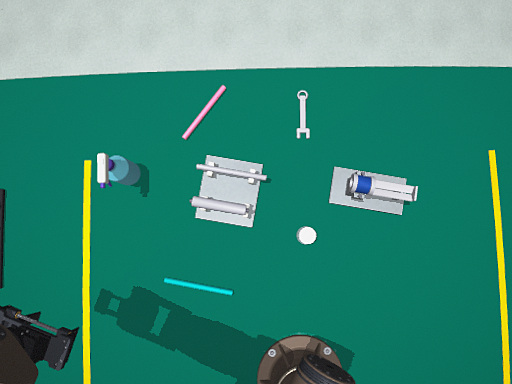

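View pics/side0.png

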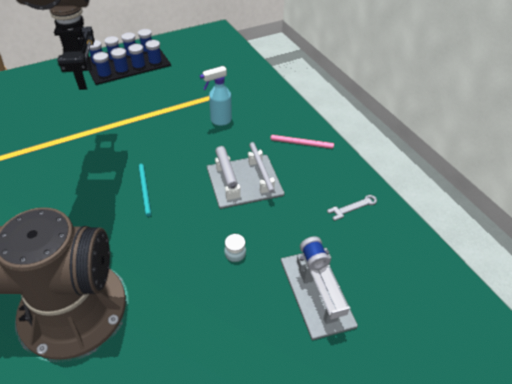

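The top view shows four rod-like things: the thin grey rod at (231,172), the thick roller at (220,206), the pink rod at (204,112) and the turquoise rod at (198,286). I choose the grey rod at (231,172), because it is thin, grey and lying in the cradle. The fixture is at (368,190), with its mouth to the left (+y) and the trough to the right. I'll check this in a close crop.

```bash
python3 - <<'E'
from h import *
c=manip.camera("top");im=c["color"]
a=cv2.resize(im[145:235,180:280],None,fx=6,fy=6,interpolation=cv2.INTER_CUBIC)
cv2.imwrite("pics/crA.png",a)
b=cv2.resize(im[155:225,320:430],None,fx=6,fy=6,interpolation=cv2.INTER_CUBIC)
cv2.imwrite("pics/crB.png",b)
hsv=cv2.cvtColor(im,cv2.COLOR_BGR2HSV)
m=((hsv[...,1]<70)&(hsv[...,2]>90)).astype(np.uint8)*255
for (x0,x1,y0,y1) in((180,280,145,235),(320,430,155,225)):
    s=np.zeros_like(m);s[y0:y1,x0:x1]=m[y0:y1,x0:x1]
    cs,_=cv2.findContours(s,0,2);k=max(cs,key=cv2.contourArea);r=cv2.minAreaRect(k)
    print(r,[onz(c,*p,0.01).round(3)[:2] for p in cv2.boxPoints(r)])
E
```

```text
((227.6527099609375, 190.46810913085938), (71.19405364990234, 64.64813995361328), 10.007980346679688) [array([0.473, 0.316]), array([0.661, 0.281]), array([0.619, 0.074]), array([0.432, 0.112])]
((373.20306396484375, 191.1196746826172), (86.68934631347656, 36.915855407714844), 9.659893035888672) [array([ 0.504, -0.096]), array([ 0.611, -0.12 ]), array([ 0.562, -0.375]), array([ 0.454, -0.349])]
```

View pics/crA.png

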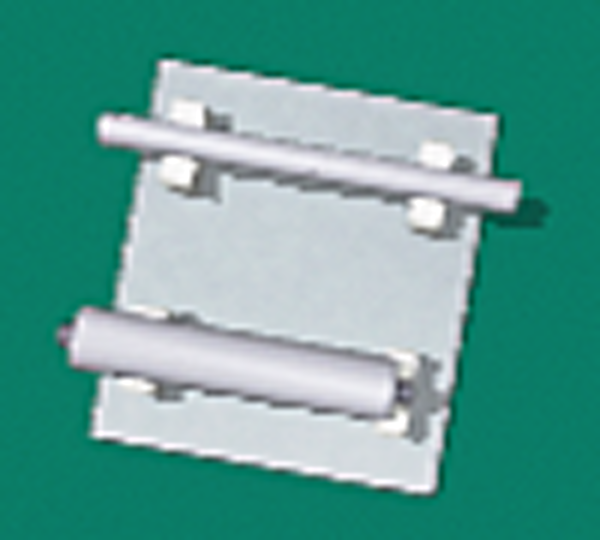

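View pics/crB.png

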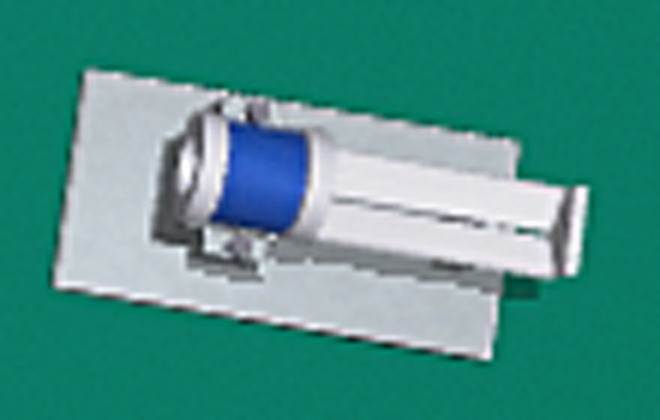

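The crop confirms the choice: the grey drift rests in the saddles with its ends at about (197,167) and (267,177). The housing's mouth faces left at about (351,184). Next I'll work out the positions.

```bash
python3 - <<'E'
from h import *
c=manip.camera("top");s=manip.camera("side")
A=lambda x,y:(180+(x-2.5)/6,145+(y-2.5)/6)
B=lambda x,y:(320+(x-2.5)/6,155+(y-2.5)/6)
def plate(f,P,n,z=.01):
    q=np.array([onz(c,*f(*p),z)[:2] for p in P]);print(n,"ctr",q.mean(0).round(4),"sides",np.linalg.norm(q-np.roll(q,-1,0),axis=1).round(3))
    d=(q[0]-q[1])+(q[3]-q[2]);print(" yaw of +y axis",np.degrees(np.arctan2(-d[0],d[1])).round(2));return q.mean(0),d/np.linalg.norm(d)
pc,yc=plate(A,[(160,62),(497,117),(435,494),(92,437)],"cradle")
pf,yf=plate(B,[(85,70),(520,140),(492,358),(55,288)],"fixture")
e=np.array([onz(c,*A(*p),.05) for p in((100,130),(520,195))]);d=e[0]-e[1]
print("rod",e.mean(0).round(4),np.linalg.norm(d).round(3),"yaw",np.degrees(np.arctan2(-d[0],d[1])).round(2))
xc=np.array([yc[1],-yc[0]]);r=e.mean(0)[:2]-pc;print("rod in cradle",r@xc,r@yc)
H=[]
for k in(c,s):
    h=cv2.cvtColor(k["color"],cv2.COLOR_BGR2HSV);m=cv2.inRange(h,(108,120,60),(128,255,255))
    n,l,st,ce=cv2.connectedComponentsWithStats(m)
    for i in range(1,n):
        if st[i,4]>60: 
            X=onz(k,*ce[i],.1);print(st[i],ce[i].round(1),X.round(4),"in fixture",((X[:2]-pf)@[yf[1],-yf[0]]).round(4),((X[:2]-pf)@yf).round(4))
xf=np.array([yf[1],-yf[0]])
for n,y in(("mouth",.03),("troughend",-.147)):
    X=np.r_[pf+y*yf,.1];print(n,X.round(4),proj(c,X).round(1),proj(s,X).round(1))
for p in((188,170),(575,230)): 
    X=onz(c,*B(*p),.1)[:2]-pf;print("bore pts",X@xf,X@yf)
E
```

```text
cradle ctr [0.545  0.1917] sides [0.169 0.188 0.169 0.188]
 yaw of +y axis -10.89
fixture ctr [ 0.5356 -0.2182] sides [0.22  0.11  0.219 0.109]
 yaw of +y axis -10.57
rod [0.5945 0.1811 0.05  ] 0.202 yaw -10.41
rod in cradle 0.050603157161168096 -0.001098217426730286
[355 175  16  19 222] [363.3 184.3] [ 0.5429 -0.1785  0.1   ] in fixture -0.0001 0.0404
[141  37  20  27 208] [151.6  52.8] [0.4895 0.8341 0.1   ] in fixture -0.2383 1.026
[124  41  20  27 206] [135.   57.1] [0.4267 0.832  0.1   ] in fixture -0.2996 1.0125
[107  45  20  27 206] [118.1  61.4] [0.3645 0.8311 0.1   ] in fixture -0.3606 1.0001
[ 90  49  20  28 205] [101.1  66. ] [0.3028 0.8284 0.1   ] in fixture -0.4207 0.9862
[303 242  22  18 227] [312.4 249.1] [ 0.5455 -0.1631  0.1   ] in fixture -0.0004 0.056
mouth [ 0.5411 -0.1887  0.1   ] [367.  184.9] [316.8 258. ]
troughend [ 0.5086 -0.3627  0.1   ] [430.4 195.1] [349.5 327.4]
bore pts -0.0017301607204724368 0.07416786329311853
bore pts -0.0006236946379618509 -0.10469360816157706
```

arm_command([
  [[0,0,8,0,0,0,5],[0,0,8,0,0,0,5],[0,0,8,0,0,0,5],[0,0,8,0,0,0,5],[0,0,8,0,0,0,5],[0,0,8,0,0,0,5],[0,0,8,0,0,0,5],[0,0,8,0,0,0,5],[0,0,8,0,0,0,5],[0,0,8,0,0,0,5],[0,0,0,0,0,0,5]],
])

```text
time_s: 1.35
ee_pos: [0.2194, 0.5851, 0.184]
ee_rot: [[0.185, 0.983, -0.0], [0.983, -0.185, -0.0], [-0.0, -0.0, -1.0]]
force: [-0.4, 0.2, -0.6]
finger_gap: 0.0501
finger_force: 0.0
```

```bash
cat >> h.py <<'E'
def to(X):
    s=manip.observe();R=np.array(s["ee_rot"]);p=np.array(s["ee_pos"])
    print("t",round(s["time_s"],2),"tcp",p.round(4),"xang",np.degrees(np.arctan2(R[1,0],R[0,0])).round(2),"gap",round(s["finger_gap"],4),"F",np.round(s["force"],1),"ff",s["finger_force"],"cm",(R.T@(np.array(X)-p)*100).round(2))
E
python3 -c "
from h import *
to([.5945,.1811,.11])"
```

```text
t 1.35 tcp [0.2194 0.5851 0.184 ] xang 79.32 gap 0.0501 F [-0.4  0.2 -0.6] ff 0.0 cm [-32.75  44.34   7.41]
```

arm_command([
  [[0,0,0,-0.8,1.1,0,5],[0,0,0,-1.6,2.2,0,5],[0,0,0,-1.9,2.6,0,5],[0,0,0,-1.9,2.6,0,5],[0,0,0,-1.9,2.6,0,5],[0,0,0,-1.9,2.6,0,5],[0,0,0,-1.9,2.6,0,5],[0,0,0,-1.9,2.6,0,5],[0,0,0,-1.9,2.6,0,5],[0,0,0,-1.9,2.6,0,5],[0,0,0,-1.9,2.6,0,5],[0,0,0,-1.9,2.6,0,5],[0,0,0,-1.9,2.6,0,5],[0,0,0,-1.9,2.6,0,5],[0,0,0,-1.9,2.6,0,5],[0,0,0,-1.9,2.6,1,5],[0,0,0,-1.9,2.6,2,5],[0,0,0,-1.5,2,2,5],[0,0,0,-0.5,0.3,1.4,5],[0,0,0,0,0,0,5]],
])

```text
time_s: 3.35
ee_pos: [0.5966, 0.1787, 0.1182]
ee_rot: [[0.183, 0.983, -0.004], [0.983, -0.183, -0.001], [-0.001, -0.003, -1.0]]
force: [-0.1, 0.4, 0.5]
finger_gap: 0.0497
finger_force: 0.0
```

```bash
python3 - <<'E'
from h import *
to([.5945,.1811,.031])
c=manip.camera("side");cv2.imwrite("pics/s1.png",cv2.resize(c["color"][60:230,150:350],None,fx=3.5,fy=3.5,interpolation=cv2.INTER_CUBIC))
E
```

```text
t 3.35 tcp [0.5966 0.1787 0.1182] xang 79.47 gap 0.0497 F [-0.1  0.4  0.5] ff 0.0 cm [ 0.21 -0.22  8.72]
```

View pics/s1.png

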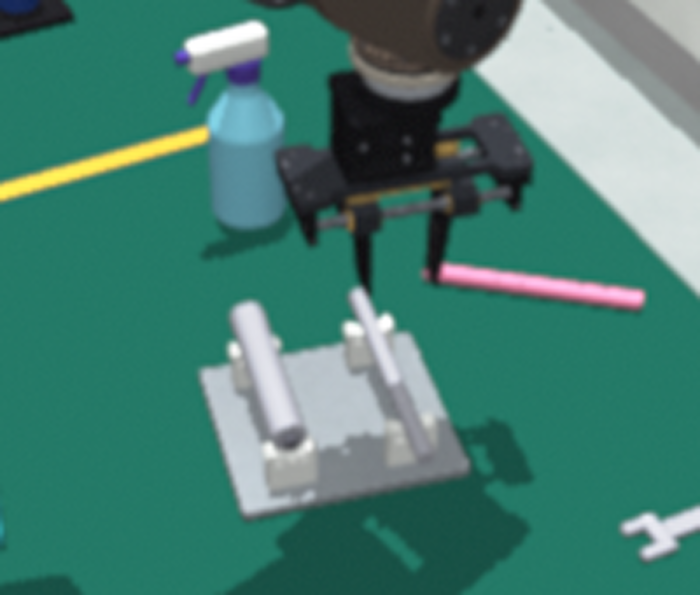

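The fingers straddle the drift: in the crop they are at (365,285) and (437,280), and the rod runs from (358,295) to (425,455). I'll descend now.

arm_command([
  [[0,0,0,0.1,-0.1,0.5,5],[0,0,0,0.1,-0.1,1,5],[0,0,0,0,0,1.5,5],[0,0,0,0,0,1.5,5],[0,0,0,0,0,1.5,5],[0,0,0,0,0,1.0,5],[0,0,0,0,0,0.9,5],[0,0,0,0,0,0.5,5],[0,0,0,0,0,0.2,5],[0,0,0,0,0,0,5],[0,0,0,0,0,0,5]],
])

```text
time_s: 4.5
ee_pos: [0.5963, 0.1825, 0.0346]
ee_rot: [[0.183, 0.983, 0.001], [0.983, -0.183, 0.0], [0.0, 0.001, -1.0]]
force: [0.2, 0.4, 1.2]
finger_gap: 0.0496
finger_force: 0.0
```

```bash
python3 - <<'E'
from h import *
to([.5945,.1811,.031])
E
```

```text
t 4.5 tcp [0.5963 0.1825 0.0346] xang 79.44 gap 0.0496 F [0.2 0.4 1.2] ff 0.0 cm [-0.17 -0.15  0.36]
```

Adjust slightly, then close slowly in steps.

arm_command([
  [[0,0,0,-0.1,-0.15,0.3,3],[0,0,0,0,0,0,2.2],[0,0,0,0,0,0,1.9],[0,0,0,0,0,0,1.7],[0,0,0,0,0,0,1.4],[0,0,0,0,0,0,1],[0,0,0,0,0,0,1],[0,0,0,0,0,0,1]],
])

```text
time_s: 5.3
ee_pos: [0.5944, 0.1817, 0.0311]
ee_rot: [[0.183, 0.983, 0.0], [0.983, -0.183, 0.0], [0.0, -0.0, -1.0]]
force: [-0.1, -0.4, -0.7]
finger_gap: 0.0102
finger_force: 0.0
```

```bash
python3 - <<'E'
from h import *
to([.5945,.1811,.031])
E
```

```text
t 5.3 tcp [0.5944 0.1817 0.0311] xang 79.44 gap 0.0102 F [-0.1 -0.4 -0.7] ff 0.0 cm [-0.06  0.02  0.01]
```

The gap is 10 mm with no force, so the rod isn't between the pads. I'll look before doing anything else.

```bash
python3 - <<'E'
from h import *
c=manip.camera("side");t=manip.camera("top")
a=cv2.resize(c["color"][90:220,180:320],(420,390),interpolation=cv2.INTER_CUBIC)
b=cv2.resize(t["color"][130:240,170:290],(360,390),interpolation=cv2.INTER_CUBIC)
cv2.imwrite("pics/s2.png",np.hstack([a,b[:, :360]]))
E
```

```text
(no output)
```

View pics/s2.png

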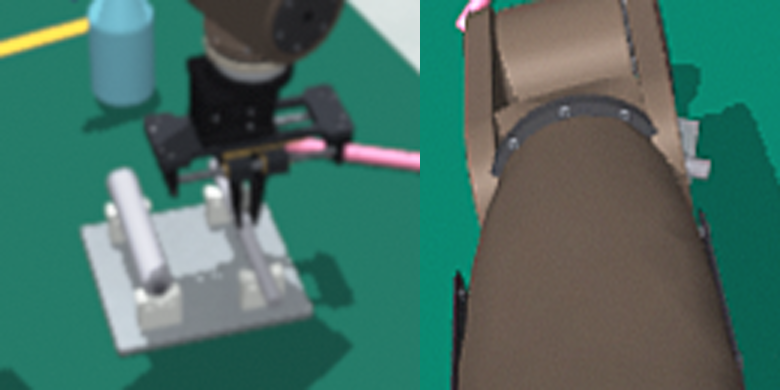

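```bash
python3 - <<'E'
from h import *
c=manip.camera("side");to([.5945,.1811,.031])
p=np.array(manip.observe()["ee_pos"]);y=np.array([.183,.983,0])
cr=lambda X:((proj(c,X)-[180,90])*3).round(0)
print("tcp",cr(p),"z+",cr(p+[0,0,.019]))
m=np.array([.5945,.1811,.05])
for k in(-.1,-.06,-.02,0,.1): print(k,cr(m+k*y), "cradle a",cr(m+k*y-np.array([.0983,-.0183,0])))
E
python3 - <<'E'
import cv2
a=cv2.imread("pics/side0.png")
cv2.imwrite("pics/s3.png",cv2.resize(a[130:215,195:295],None,fx=7,fy=7,interpolation=cv2.INTER_CUBIC))
E
```

```text
t 5.45 tcp [0.5944 0.1817 0.0311] xang 79.44 gap 0.0104 F [-0.5  0.9  0.4] ff 0.0 cm [-0.06  0.02  0.01]
tcp [242. 241.] z+ [243. 227.]
-0.1 [276. 300.] cradle a [170. 322.]
-0.06 [262. 270.] cradle a [159. 291.]
-0.02 [249. 241.] cradle a [148. 261.]
0 [243. 227.] cradle a [142. 247.]
0.1 [213. 161.] cradle a [117. 179.]
```

View pics/s3.png

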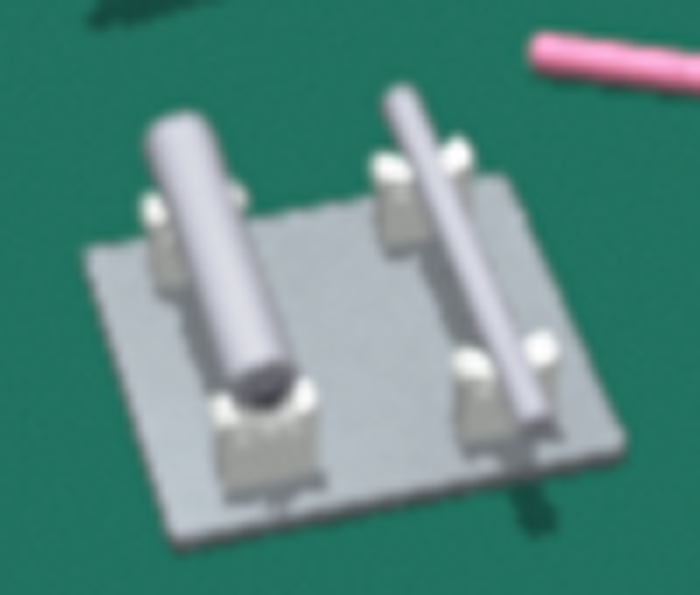

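```bash
python3 - <<'E'
from h import *
c=manip.camera("side")
p=np.array([.5966,.1787,.1182]);x=np.array([.983,-.183,0])
for dz in(0,.02,.04):
  print(dz,[proj(c,p+k*x+[0,0,dz]).round(1) for k in(-.025,0,.025)], "now",proj(c,np.array([.5944,.1817,.0311+dz])).round(1))
# dark finger mask now: lowest dark pixels near
im=c["color"];g=im.max(2);sub=(g[150:185,240:285]<45)
print("\n".join("".join("#" if v else "." for v in r) for r in sub))
E
```

```text
0 [array([254.2, 150. ]), array([262.8, 148.4]), array([271.3, 146.8])] now [260.7 170.3]
0.02 [array([254.4, 144.6]), array([263.1, 143. ]), array([271.7, 141.4])] now [260.9 165.4]
0.04 [array([254.5, 139. ]), array([263.3, 137.4]), array([272. , 135.8])] now [261.1 160.3]
.................###....####.................
.................###....####.................
.................###....####.................
..................##....####.................
..................##....###..................
..................##....###..................
..................##....###..................
..................##....###..................
..................##....##...................
..................##....##...................
...................#....##...................
...................#....#....................
........................#....................
.............................................
.............................................
.............................................
.............................................
.............................................
.............................................
.............................................
.............................................
.............................................
.............................................
.............................................
.............................................
.............................................
.............................................
.............................................
.............................................
.............................................
.............................................
.............................................
.............................................
.............................................
.............................................
```

```bash
python3 - <<'E'
from h import *
print(manip.grip_point_offset)
c=manip.camera("side");im=c["color"]
hsv=cv2.cvtColor(im,cv2.COLOR_BGR2HSV)
print(im[140:176:1,250:272].max(2))
E
```

```text
0.0188
[[ 38  37  36  37  43  57  66  72  76  85  94  96  91  78  64  68  69  65
   61  56  52  51]
 [ 51  44  35  39  68  92 100  99  93  95  97  94  84  63  40  42  56  67
   58  50  50  50]
 [100  87  50  37  68  95  96  88  78  72  69  62  53  38  30  37  64  86
   81  53  50  50]
 [147 145  85  35  51  69  63  55  51  50  49  51  48  46  57  69  79  96
   93  58  46  47]
 [169 173 109  55  72  77  54  49  49  49  49  51  49  57  77  92  90  91
   87  52  41  40]
 [156 161 113  84 107 104  64  48  48  48  46  44  45  57  75  87  80  81
   82  49  38  39]
 [125 129 106  97 116 109  71  44  42  41  40  38  40  44  54  60  56  76
   86  53  37  36]
 [ 98 100  98  96  99  96  70  41  39  38  38  36  38  36  34  31  33  59
   71  48  44  50]
 [ 89  97 116 123 115 106  72  38  38  37  38  36  37  34  30  23  18  32
   42  58  76  89]
 [101 112 152 179 171 138  75  36  35  36  39  45  46  36  31  25  22  23
   47  81 105 116]
 [117 122 161 202 214 177  93  35  32  35  49  75  79  47  30  27  20  26
   61 100 120 125]
 [156 147 159 196 222 198 109  33  25  31  64 102 106  59  26  26  21 
[... 1555 characters left out ...]
2 158 163 160 161 180 203 206
  205 207 207 204]
 [206 206 207 206 197 171 142 135 131 126 136 153 162 162 161 175 199 207
  208 208 207 205]
 [205 205 207 208 203 185 153 138 135 131 132 145 158 162 160 166 187 204
  208 208 207 206]
 [206 205 206 207 207 198 172 145 136 133 131 138 155 162 161 158 175 199
  207 208 207 207]
 [207 208 208 209 208 206 187 154 139 135 131 134 148 160 162 159 165 188
  205 207 207 206]
 [207 209 210 210 208 207 197 170 143 136 132 133 142 156 162 160 158 171
  195 201 203 206]
 [207 209 209 209 209 208 203 183 147 135 135 132 136 151 161 161 155 155
  165 173 182 196]
 [207 207 208 209 210 209 203 181 146 136 136 130 127 144 157 162 158 147
  140 142 152 166]]
```

Where the jaws closed, the rod centre and the tips are at about (261,164). The reported TCP would project to (261,170). So the real tips appear to sit about 25 mm higher than reported, just above the rod, and the rod has not moved. I'll rise, open, then go lower in guarded steps.

arm_command([
  [[0,0,0,0,0,-1,1],[0,0,0,0,0,-0.5,1],[0,0,0,0,0,0,5],[0,0,0,0,0,0,5],[0,0,0,0,0,0,5],[0,0,0,0,0,0,5],[0,0,0,0,0,0.5,5],[0,0,0,0,0,1,5],[0,0,0,0,0,0.7,5],[0,0,0,0,0,0.6,5],[0,0,0,0,0,0.5,5],[0,0,0,0,0,0,5],[0,0,0,0,0,0,5]],
])

```text
time_s: 6.85
ee_pos: [0.5944, 0.1817, 0.0131]
ee_rot: [[0.183, 0.983, 0.0], [0.983, -0.183, 0.0], [0.0, -0.0, -1.0]]
force: [0.1, 1.0, 0.3]
finger_gap: 0.0499
finger_force: 0.0
```

```bash
python3 - <<'E'
from h import *
c=manip.camera("side");to([.5945,.1811,.0]);im=c["color"]
cv2.imwrite("pics/s4.png",cv2.resize(im[110:210,210:310],None,fx=6,fy=6,interpolation=cv2.INTER_CUBIC))
p=np.array(manip.observe()["ee_pos"]);x=np.array([.983,-.183,0])
for dz in(0,.025):print([((proj(c,p+k*x+[0,0,dz])-[210,110])*6).round(0) for k in(-.025,0,.025)])
E
```

```text
t 6.9 tcp [0.5945 0.1817 0.0133] xang 79.44 gap 0.0497 F [-0.2  0.2 -0.1] ff 0.0 cm [-0.06  0.01  1.33]
[array([254., 397.]), array([303., 388.]), array([351., 378.])]
[array([255., 361.]), array([305., 351.]), array([354., 341.])]
```

View pics/s4.png

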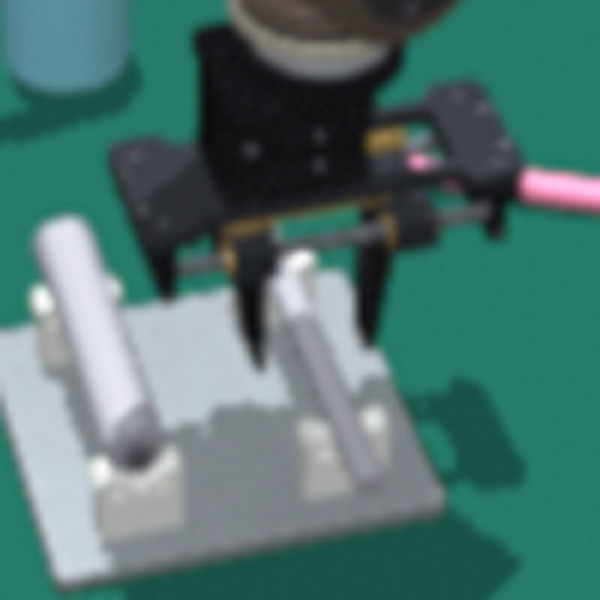

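The rod lies between the fingers and is centred. The tips are at (262,370) and (368,345) in the crop, and the rod passes (315,328). The real tips are 20–25 mm above the reported TCP, so I'll go 4 mm lower and close.

arm_command([
  [[0,0,0,0,0,0.3,5],[0,0,0,0,0,0.1,3],[0,0,0,0,0,0,2.4],[0,0,0,0,0,0,2.0],[0,0,0,0,0,0,1.8],[0,0,0,0,0,0,1.6],[0,0,0,0,0,0,1.3],[0,0,0,0,0,0,1.0],[0,0,0,0,0,0,1.0]],
])

```text
time_s: 7.8
ee_pos: [0.5938, 0.1818, 0.0092]
ee_rot: [[0.183, 0.983, -0.001], [0.983, -0.183, 0.0], [-0.0, -0.001, -1.0]]
force: [-5.2, 0.8, 3.7]
finger_gap: 0.0153
finger_force: 30.0
```

```bash
python3 -c "
from h import *
to([.5945,.1811,.031])"
```

```text
t 7.8 tcp [0.5938 0.1818 0.0092] xang 79.44 gap 0.0153 F [-5.2  0.8  3.7] ff 30.004965662956238 cm [-0.06  0.08 -2.19]
```

The rod is gripped, with a 15 mm gap and 30 N. I'll lift 5 cm to bore height and carry it to about 40 mm in front of the mouth.

arm_command([
  [[0,0,0,0,0,-0.2,1],[0,0,0,0,0,-0.4,1],[0,0,0,0,0,-0.6,1],[0,0,0,0,0,-0.8,1],[0,0,0,0,0,-1,1],[0,0,0,0,0,-1,1],[0,0,0,-0.3,0,-0.7,1],[0,0,0,-0.8,0.1,-0.3,1],[0,0,0,-1.5,0.2,0,1],[0,0,0,-2,0.2,0,1],[0,0,0,-2.5,0.2,0,1],[0,0,0,-2.5,0.2,0,1],[0,0,0,-2.5,0.2,0,1],[0,0,0,-2.5,0.2,0,1],[0,0,0,-2,0.2,0,1],[0,0,0,-1.5,0.1,0,1],[0,0,0,-0.7,0,0,1],[0,0,0,-0.2,0,0,1],[0,0,0,0,0,0,1],[0,0,0,0,0,0,1]],
])

```text
time_s: 9.8
ee_pos: [0.5753, -0.0074, 0.0591]
ee_rot: [[0.183, 0.983, -0.0], [0.983, -0.183, 0.0], [0.0, -0.0, -1.0]]
force: [1.0, 0.7, -3.1]
finger_gap: 0.0155
finger_force: 30.0
```

```bash
python3 - <<'E'
from h import *
to([.5743,-.008,.059])
c=manip.camera("side");t=manip.camera("top")
a=cv2.resize(c["color"][180:310,240:370],(390,390),interpolation=cv2.INTER_CUBIC)
b=cv2.resize(t["color"][150:230,320:400],(390,390),interpolation=cv2.INTER_CUBIC)
cv2.imwrite("pics/s5.png",np.hstack([a,b]))
p=np.array(manip.observe()["ee_pos"])+[0,0,.041];y=np.array([.183,.983,0])
for X in (p-.1*y,np.array([.5491,-.146,.1])): print(((proj(c,X)-[240,180])*3).round(),((proj(t,X)-[320,150])*4.875+[390,0]).round())
E
```

```text
t 9.8 tcp [ 0.5753 -0.0074  0.0591] xang 79.48 gap 0.0155 F [ 1.   0.7 -3.1] ff 29.985438287258148 cm [-0.08 -0.09  0.01]
[191. 149.] [469. 145.]
[209. 190.] [542. 158.]
```

View pics/s5.png

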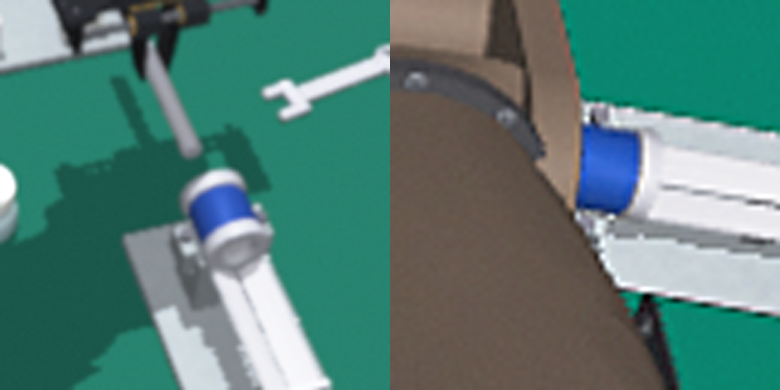

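The rod tip at (190,152) in the side half matches the predicted (191,149), and the rod lines up with the bore. Now I'll enter the mouth gently.

arm_command([
  [[0,0,0,-0.5,-0.05,0,1],[0,0,0,-1,-0.04,0,1],[0,0,0,-1,0,0,1],[0,0,0,-1,0,0,1],[0,0,0,-0.6,0,0,1],[0,0,0,-0.4,0,0,1],[0,0,0,-0.3,0,0,1],[0,0,0,0,0,0,1]],
])

```text
time_s: 10.7
ee_pos: [0.5656, -0.0553, 0.0591]
ee_rot: [[0.184, 0.983, 0.0], [0.983, -0.184, 0.0], [0.0, 0.0, -1.0]]
force: [-0.3, 0.2, -2.9]
finger_gap: 0.0151
finger_force: 30.0
```

```bash
python3 -c "
from h import *
y=np.array([.183,.983,0]);to(np.array([.5743,-.008,.059])-.11*y)"
```

```text
t 10.7 tcp [ 0.5656 -0.0553  0.0591] xang 79.43 gap 0.0151 F [-0.3  0.2 -2.9] ff 29.98539626598358 cm [-6.19 -0.    0.01]
```

arm_command([
  [[0,0,0,-0.4,0,0,1],[0,0,0,-0.4,0,0,1],[0,0,0,-0.4,0,0,1],[0,0,0,-0.4,0,0,1],[0,0,0,-0.4,0,0,1],[0,0,0,0,0,0,1]],
])

```text
time_s: 11.3
ee_pos: [0.5619, -0.0742, 0.0591]
ee_rot: [[0.183, 0.983, -0.0], [0.983, -0.183, 0.001], [0.001, -0.0, -1.0]]
force: [0.3, 3.6, -2.2]
finger_gap: 0.0151
finger_force: 30.0
```

arm_command([
  [[0,0,0,-0.3,0,0,1],[0,0,0,-0.3,0,0,1],[0,0,0,-0.3,0,0,1],[0,0,0,-0.3,0,0,1],[0,0,0,-0.3,0,0,1],[0,0,0,-0.3,0,0,1],[0,0,0,-0.3,0,0,1]],
])

```text
time_s: 12.0
ee_pos: [0.558, -0.0944, 0.0591]
ee_rot: [[0.183, 0.983, -0.0], [0.983, -0.183, 0.001], [0.001, -0.0, -1.0]]
force: [0.7, 6.9, -3.0]
finger_gap: 0.015
finger_force: 30.0
```

```bash
python3 -c "
from h import *
y=np.array([.183,.983,0]);to(np.array([.5743,-.008,.059])-.115*y)"
```

```text
t 12.0 tcp [ 0.558  -0.0944  0.0591] xang 79.45 gap 0.015 F [ 0.7  6.9 -3. ] ff 29.986603260040283 cm [-2.71  0.02  0.  ]
```

It is pushing at about 7 N, as expected. Continue 2.7 cm.

arm_command([
  [[0,0,0,-0.3,0,0,1],[0,0,0,-0.3,0,0,1],[0,0,0,-0.3,0,0,1],[0,0,0,-0.3,0,0,1],[0,0,0,-0.3,0,0,1],[0,0,0,-0.3,0,0,1],[0,0,0,-0.3,0,0,1],[0,0,0,-0.3,0,0,1],[0,0,0,-0.3,0,0,1],[0,0,0,0,0,0,1],[0,0,0,0,0,0,1]],
])

```text
time_s: 13.1
ee_pos: [0.5529, -0.1212, 0.059]
ee_rot: [[0.183, 0.983, -0.001], [0.983, -0.183, 0.001], [0.001, -0.001, -1.0]]
force: [0.2, 5.8, -3.3]
finger_gap: 0.0152
finger_force: 30.0
```

```bash
python3 - <<'E'
from h import *
y=np.array([.183,.983,0]);to(np.array([.5743,-.008,.059])-.115*y)
c=manip.camera("side");t=manip.camera("top")
a=cv2.resize(c["color"][220:350,260:390],(390,390),interpolation=cv2.INTER_CUBIC)
b=cv2.resize(t["color"][155:220,345:430],(400,390),interpolation=cv2.INTER_CUBIC)
cv2.imwrite("pics/s6.png",np.hstack([a,b]))
m=np.array([.5491,-.146,.1])
for k in(.06,.07,.075,.115,.125):X=m-k*y;print(k,((proj(c,X)-[260,220])*3).round(),((proj(t,X)-[345,155])*[400/85,6]+[390,0]).round())
E
```

```text
t 13.1 tcp [ 0.5529 -0.1212  0.059 ] xang 79.44 gap 0.0152 F [ 0.2  5.8 -3.3] ff 29.991708397865295 cm [0.03 0.03 0.  ]
0.06 [179. 131.] [522. 185.]
0.07 [184. 142.] [539. 188.]
0.075 [186. 148.] [547. 190.]
0.115 [207. 192.] [615. 204.]
0.125 [213. 204.] [632. 207.]
```

View pics/s6.png

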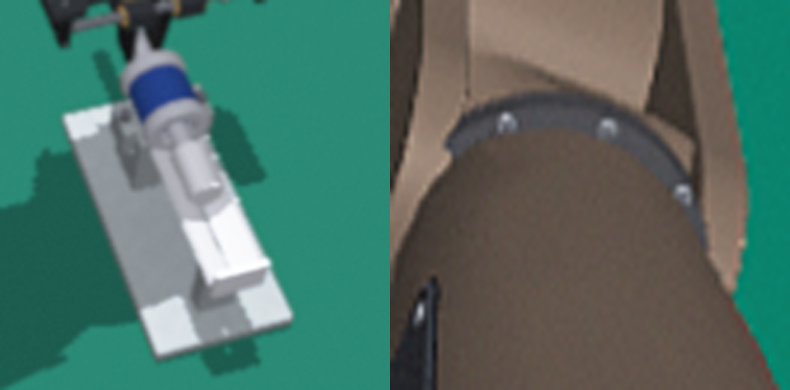

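The plug lies in the trough: its front face is at about (205,188) and the rod tip shows between the plug and the housing at about (180,140). It is out by roughly 13 mm. Now I'll withdraw along the bore.

arm_command([
  [[0,0,0,0.3,0,0,1],[0,0,0,0.6,0,0,1],[0,0,0,0.8,0,0,1],[0,0,0,0.8,0,0,1],[0,0,0,0.8,0,0,1],[0,0,0,0.8,0,0,1],[0,0,0,0.8,0,0,1],[0,0,0,0.8,0,0,1],[0,0,0,0.8,0,0,1],[0,0,0,0.8,0,0,1],[0,0,0,0.8,0,0,1],[0,0,0,0.8,0,0,1],[0,0,0,0.8,0,0,1],[0,0,0,0.8,0,0,1],[0,0,0,0.8,0,0,1],[0,0,0,0.5,0,0,1],[0,0,0,0.2,0,0,1],[0,0,0,0,0,0,1]],
])

```text
time_s: 15.0
ee_pos: [0.5752, -0.0037, 0.0591]
ee_rot: [[0.183, 0.983, 0.0], [0.983, -0.183, 0.0], [0.0, 0.0, -1.0]]
force: [0.6, -0.3, -3.4]
finger_gap: 0.0154
finger_force: 30.0
```

```bash
python3 -c "
from h import *
to([.5940,.1818,.0592])"
```

```text
t 15.0 tcp [ 0.5752 -0.0037  0.0591] xang 79.46 gap 0.0154 F [ 0.6 -0.3 -3.4] ff 29.985372126102448 cm [18.58 -1.54 -0.  ]
```

arm_command([
  [[0,0,0,0.4,0,0,1],[0,0,0,0.8,-0.1,0,1],[0,0,0,1.4,-0.1,0,1],[0,0,0,2,-0.2,0,1],[0,0,0,2,-0.2,0,1],[0,0,0,2,-0.2,0,1],[0,0,0,2,-0.2,0,1],[0,0,0,2,-0.2,0,1],[0,0,0,2,-0.2,0,1],[0,0,0,1.8,-0.1,0,1],[0,0,0,1.2,0,0,1],[0,0,0,0.7,0,0,1],[0,0,0,0.3,0,0,1],[0,0,0,0,0,0,1],[0,0,0,0,0,0,1]],
])

```text
time_s: 16.5
ee_pos: [0.5944, 0.1811, 0.0591]
ee_rot: [[0.184, 0.983, -0.0], [0.983, -0.184, -0.0], [-0.0, -0.0, -1.0]]
force: [-0.3, 0.2, -3.0]
finger_gap: 0.0152
finger_force: 30.0
```

```bash
python3 -c "
from h import *
to([.5938,.1818,.0092])"
```

```text
t 16.5 tcp [0.5944 0.1811 0.0591] xang 79.41 gap 0.0152 F [-0.3  0.2 -3. ] ff 29.985281825065613 cm [ 0.06 -0.07  4.99]
```

arm_command([
  [[0,0,0,0.06,-0.07,0.5,1],[0,0,0,0,0,0.8,1],[0,0,0,0,0,0.8,1],[0,0,0,0,0,0.8,1],[0,0,0,0,0,0.6,1],[0,0,0,0,0,0.4,1],[0,0,0,0,0,0.3,1],[0,0,0,0,0,0.2,1],[0,0,0,0,0,0.2,1],[0,0,0,0,0,0.2,1],[0,0,0,0,0,0,1],[0,0,0,0,0,0,1]],
])

```text
time_s: 17.7
ee_pos: [0.594, 0.1824, 0.0113]
ee_rot: [[0.183, 0.983, 0.0], [0.983, -0.183, 0.0], [0.0, 0.0, -1.0]]
force: [0.0, 0.2, -3.0]
finger_gap: 0.0154
finger_force: 30.0
```

```bash
python3 - <<'E'
from h import *
to([.5938,.1818,.0092])
E
```

```text
t 17.7 tcp [0.594  0.1824 0.0113] xang 79.44 gap 0.0154 F [ 0.   0.2 -3. ] ff 29.985314905643463 cm [-0.07 -0.    0.21]
```

arm_command([
  [[0,0,0,0,0,0.1,1],[0,0,0,0,0,0.1,1],[0,0,0,0,0,0.05,1],[0,0,0,0,0,0,1],[0,0,0,0,0,0,1]],
])

```text
time_s: 18.2
ee_pos: [0.5941, 0.1825, 0.0093]
ee_rot: [[0.183, 0.983, 0.001], [0.983, -0.183, 0.0], [0.0, 0.001, -1.0]]
force: [-2.0, -0.7, 6.1]
finger_gap: 0.0151
finger_force: 30.0
```

It is seated: the weight is off the tool and there is light contact. I'll release slowly.

arm_command([
  [[0,0,0,0,0,0,1.6],[0,0,0,0,0,0,1.7],[0,0,0,0,0,0,1.8],[0,0,0,0,0,0,2.0],[0,0,0,0,0,0,2.4],[0,0,0,0,0,0,3],[0,0,0,0,0,0,4],[0,0,0,0,0,0,5],[0,0,0,0,0,0,5],[0,0,0,0,0,0,5]],
])

```text
time_s: 19.2
ee_pos: [0.5939, 0.1824, 0.0086]
ee_rot: [[0.183, 0.983, 0.0], [0.983, -0.183, 0.0], [0.0, 0.0, -1.0]]
force: [0.0, 0.1, 0.8]
finger_gap: 0.0493
finger_force: 0.0
```

arm_command([
  [[0,0,0,0,0,-0.3,5],[0,0,0,0,0,-0.7,5],[0,0,0,0,0,-1,5],[0,0,0,0,0,-1.5,5],[0,0,0,0,0,-2,5],[0,0,0,0,0,-2.5,5],[0,0,0,0,0,-2.5,5],[0,0,0,0,0,-2.5,5],[0,0,0,0,0,-2,5],[0,0,0,-1,-2,0,5],[0,0,0,-1,-2.5,0,5],[0,0,0,-1,-2.5,0,5],[0,0,0,-1,-2.5,0,5],[0,0,0,-1,-2.5,0,5],[0,0,0,-1,-2.5,0,5],[0,0,0,-1,-2.5,0,5],[0,0,0,-1,-1,0,5],[0,0,0,0,0,0,5]],
])

```text
time_s: 21.0
ee_pos: [0.4018, 0.1362, 0.1596]
ee_rot: [[0.183, 0.983, 0.001], [0.983, -0.183, 0.0], [0.0, 0.001, -1.0]]
force: [0.9, 0.8, 0.4]
finger_gap: 0.0503
finger_force: 0.0
```

```bash
python3 - <<'E'
from h import *
to([.5,0,.2])
im0=cv2.imread("pics/side0.png").astype(int)
c=manip.camera("side");im=c["color"].astype(int)
d=(abs(im-im0).max(2)>30)
print("side diff, rod region",d[140:195,245:280].mean(),"roller",d[145:200,215:242].mean(),"jar",d[230:265,220:250].mean(),"wrench",d[190:220,325:380].mean(),"spray",d[65:127,200:235].mean())
y=np.array([.183,.983,0]);m=np.array([.5945,.1811,.05])
g=c["color"].max(2)
for k in(-.115,-.11,-.105,-.1,-.095,-.08,-.03,.03,.09,.095,.1,.105,.11):
    u,v=proj(c,m+k*y+[0,0,.004]).round().astype(int);print(k,(u,v),g[v,u-4:u+5],im0.max(2)[v,u-4:u+5])
E
```

```text
t 21.0 tcp [0.4018 0.1362 0.1596] xang 79.44 gap 0.0503 F [0.9 0.8 0.4] ff 0.0 cm [-11.59  12.16  -4.03]
side diff, rod region 0.001038961038961039 roller 0.015488215488215488 jar 0.42952380952380953 wrench 0.0 spray 0.7105990783410139
-0.115 (np.int64(274), np.int64(193)) [134 146 164 173 176 183 196 198 198] [125 140 159 165 166 174 185 189 186]
-0.11 (np.int64(273), np.int64(192)) [130 127 130 136 138 145 167 194 199] [122 116 120 127 128 137 158 183 189]
-0.105 (np.int64(273), np.int64(190)) [148 140 129 121 126 153 188 198 198] [146 140 127 120 125 148 178 188 189]
-0.1 (np.int64(272), np.int64(189)) [161 175 178 163 147 143 164 191 199] [157 176 182 172 157 148 160 183 187]
-0.095 (np.int64(271), np.int64(188)) [157 168 199 215 207 188 170 173 192] [148 170 199 215 211 191 170 169 184]
-0.08 (np.int64(270), np.int64(184)) [168 190 220 229 227 209 174 163 177] [162 187 213 222 216 192 163 157 167]
-0.03 (np.int64(264), np.int64(172)) [136 158 197 223 230 227 212 200 202] [128 152 191 218 223 218 198 187 191]
0.03 (np.int64(258), np.int64(158)) [156 157 185 215 229 227 202 175 182] [151 157 188 217 224 219 191 165 171]
0.09 (np.int64(252), np.int64(145)) [121 129 170 210 228 228 200 148 123] [112 117 155 197 221 221 192 142 117]
0.095 (np.int64(252), np.int64(144)) [121 136 180 220 230 220 175 132 121] [113 122 164 205 221 211 172 129 114]
0.1 (np.int64(251), np.int64(143)) [122 123 133 167 210 223 196 149 123] [114 114 122 151 192 205 188 146 119]
0.105 (np.int64(251), np.int64(142)) [122 122 124 142 169 183 159 130 121] [114 115 118 131 154 162 149 126 115]
0.11 (np.int64(250), np.int64(141)) [122 122 121 120 124 131 134 128 122] [115 116 114 115 117 122 125 121 117]
```

The rod is back exactly where it started. The jar and spray differences are probably arm shadow or occlusion; I'll check those numerically, along with the plug.

```bash
python3 - <<'E'
from h import *
c=manip.camera("side");t=manip.camera("top")
for n,k,a in(("side",c,(225,270,215,255)),("top",t,(222,250,292,322))):
    for im in(cv2.imread(f"pics/{n}0.png"),k["color"]):
        h=cv2.cvtColor(im,cv2.COLOR_BGR2HSV)[a[0]:a[1],a[2]:a[3]]
        m=(h[...,1]<60)&(h[...,2]>60);ys,xs=np.nonzero(m);print(n,"jar",m.sum(),xs.mean().round(1) if len(xs) else None,ys.mean().round(1) if len(ys) else None)
y=np.array([.183,.983,0]);m=np.array([.5491,-.146,.1])
i0=cv2.imread("pics/top0.png").max(2)
for k in np.arange(.055,.135,.005):
    u,v=proj(t,m-k*y+[0,0,.0135]).round().astype(int);print(k.round(3),t["color"].max(2)[v,u],i0[v,u],end=" | ")
E
```

```text
side jar 480 19.7 21.8
side jar 487 19.6 21.9
top jar 288 14.2 12.9
top jar 291 14.0 12.8
0.055 236 233 | 0.06 232 228 | 0.065 241 232 | 0.07 98 232 | 0.075 204 232 | 0.08 247 232 | 0.085 244 234 | 0.09 244 232 | 0.095 243 232 | 0.1 243 237 | 0.105 242 235 | 0.11 242 235 | 0.115 238 235 | 0.12 239 236 | 0.125 239 236 | 0.13 237 234 | 0.135 240 236 |
```

```bash
python3 -c "
from cell import manip
print(manip.sign_off())"
```

```text
the job is handed in; nothing more can be done
None
```

The plug is fully out in the trough, about 13 mm past the bore, and the drift rod is back in the saddles it came from; the roller, jar and wrench did not move, and the arm never came near the spray bottle (hidden behind the gripper in the last view). The job was handed in at about 21 s.

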